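# Park the rolling pin on the green band

## Robot

A 6-joint arm with a two-finger parallel gripper is mounted at the origin on the work surface. World frame = base frame: x ahead of the robot, y to its left, z up, the work surface at z = 0. Lengths are in m, angles in rad, forces in N, time in s.
With the tool pointing down it reaches from about 0.325 to 0.875 m from the base axis. Payload 4.4 kg.
Tool frame: the origin (TCP) lies between the finger pads, 19 mm behind the fingertips; this is the grasp point; z points along the fingers, y is the line along which they close (so a half turn about z gives the same grasp; the last joint's range is limited). The gripper opens to 85 mm and grips with 20 to 120 N. Pads are 22 mm wide; open, the fingers measure 114 mm over their backs; the gripper's body (76 mm by 85 mm) begins 54 mm behind the grasp point. The pads swing forward as they close: fully open they stand 13 mm farther back than shut.
Start: joints at [-1.367, 0.207, 1.542, -0, 1.393, -0.15], TCP at [0.199, -0.539, 0.25] pointing down, gripper open.
Joint ranges: [-2.73, 2.73], [-0.86, 2.22], [0.23, 2.46], [-1.11, 4.25], [0.08, 2.63], [-2.82, 2.82]. Speed limits (rad/s): [2.79, 2.79, 3.14, 3.14, 3.14, 3.14].

## Interface

Orientations are given as [roll, pitch, yaw] about the fixed x, y, z axes, in that order (R = Rz(yaw) Ry(pitch) Rx(roll)).
In Python, from bench import get_obs, capture, camera_model, arm gives the robot as it stands. The module is installed in compiled form; this text tells all that it offers.
- The arm moves only by the shell command python3 -m jog 'ROWS' [FORCE]. ROWS is JSON, a list of rows, each an object of numbers: "x", "y", "z": the shift along the tool's x, y, z in mm; "rx", "ry", "rz": the turn, a rotation vector about the tool's x, y, z in degrees; "claw": the opening, from 0 (shut) to 1 (fully open). A call has 1 to 5 rows; each row is the pose to reach, as a shift and turn from the pose commanded when the call began, along the tool's axes at that moment; what a row does not reach only later rows make up. A row lasts 1/12 s, in which the tool goes at most 41.7 mm and 7.16 degrees, less where a joint would pass 70% of its speed; a pose out of reach is approached as far as the arm can. A call with a gripper value outside its range is refused whole. The fingers move at their own pace and stop on an object; FORCE is the grip in N (left out, the last holds). Time passes only in rows, so rows that repeat a pose let the fingers close. It gives the time, the measured TCP pose, the force, the opening and the grip force at its end, in the units of the state.
- get_obs(): the state, without advancing time (a new reading comes with each control period).
- capture(name): name is "scene" or "side" or "wrist"; returns the picture (384x512x3 uint8, red, green, blue); there is no depth.
- camera_model(name): a dict with "mtx" (3x3 intrinsics, pixels), "dist_coeffs" ([k1, k2, p1, p2, k3] as OpenCV has them; the pictures are not rectified), "rvec" (rotation vector, rad) and "tvec" (3), from world to camera coordinates, as OpenCV has them; the wrist camera has in their place "hand_eye" (4x4, takes a point from camera to tool coordinates, whose origin is the TCP and whose axes are the flange's). Camera axes: x right, y down, z forward; pixel columns grow to the right and rows downward; lengths in m; the calibration is good to about 2 mm. A picture is of the moment at which its call begins: read the wrist's pose just before it. camera_model takes no time and is no camera call.
- arm.job_done(): hands the job in; it is judged then, once.
The state is a dict: "t": time; "joint_positions": joint angles; "qd": joint speeds; "joint_torque": joint torques, N m; "tcp_pos": TCP position; "tcp_rot": TCP orientation; "contact_force": force on the tool from outside, world axes, zero at the start; "wrist_torque": the same for the moment, N m; "grip_width": finger opening in m; "gripper_force": force on a finger pad.
Only numpy, scipy, OpenCV 4.12 (cv2) and the standard library are available. Lean on these libraries where they do the work, as an engineer would, in place of code of your own. Each camera call takes 0.05 s, during which the arm holds its last target. There are 200 camera calls.

## Task

Clear the middle of the marble pastry slab: with your fingertips on top of the wooden rolling pin, roll it across the slab until it lies still along the green inlaid band, centred over the band's width. Do not grip or lift the pin or push it from the side, only roll it from on top, and leave everything else where it is.

Things in the scene. Friction and masses are not known exactly. Their poses are not given: they have to be found in the camera images.
- pin: One-piece wooden rolling pin lying on the slab, near parallel to the bands. Pale barrel 56 mm in diameter, 180 mm long; dark handles 40 mm long, 26 mm thick (260 mm overall); 0.25 to 0.5 kg. Origin: middle of the barrel on its axis, 28 mm above the slab; barrel top at z = 0.076. x is the barrel's axis; y and z turn as it rolls. Carried by a fingertip on top, it moves half as far as the fingertip.
- band_green: The parking place: a dark green band inlaid flush in the slab, 300 mm long (its x axis) and 60 mm wide (its y axis); it does not obstruct rolling. Origin: its centre, on the slab's top (z = 0.02). It lies on one side of the pin, the red band on the other: which is which varies.
- band_red: The other band, brick red, same size and axes, parallel to the green one, 260 mm from it centre to centre. Not the place for the pin.
- slab: Fixed white marble slab 360 mm (its x) by 540 mm (its y), 20 mm thick, top at z = 0.02. Origin: centre of its underside. The bands lie along its x, 130 mm either side of its middle. On it a rolling pin that is let go slows by about half a metre per second squared (from 0.2 m/s it runs on about 40 mm); at rest it stays put.
- jar: Bystander on the slab, beyond a band: amber glass jar with brass lid, 56 mm across, 85 mm high. Origin: centre of its underside.
- cutter: Bystander on the slab, beyond a band: steel pastry-cutter ring, 64 mm across, 40 mm high. Origin: centre of its underside.
- mug: Bystander on the table: blue mug, 80 mm across, 90 mm high. Origin: centre of its underside.
- tin: Bystander on the table: can with green label, 74 mm across, 110 mm high. Origin: centre of its underside.
- brush: Bystander on the table: pastry brush, 200 mm long, lying along its own x. Origin: middle of its underside.
- bowl: Bystander on the table: white bowl, 150 mm across, 60 mm high. Origin: centre of its underside.
- timer: Bystander on the table: red kitchen timer, 50 x 60 x 60 mm. Origin: centre of its underside.

How it is judged:
On the way:
1. the fingertips touch the pin from above (contact force between the fingers and pin above 0.3 N and height (world z) of the grasp point above 0.082 m), for 0.05 s.
At the end, for the whole second after the job is handed in: The pin rests on the slab with its axis within 12 mm of the green band's centre line, within 0.15 rad of the band's direction and within 40 mm of the band's middle lengthwise, and is still (y of pin in the frame of band_green between -0.012 and 0.012 m and x of pin in the frame of band_green between -0.04 and 0.04 m and angle between the x axis of pin and the x axis of band_green, either way round below 0.15 rad and height (world z) of pin between 0.044 and 0.052 m and linear speed of pin below 0.01 m/s); the robot touches nothing.
It fails at once if the pin is lifted more than 12 mm off the slab (height (world z) of pin above 0.06 m).
It fails at once if the pin is touched otherwise than from on top (the TCP is lower than 6 mm above the pin's top while touching it, as in gripping it or pushing its side) (contact force between any of the fingers, the arm and pin above 0.3 N and height (world z) of the grasp point below 0.082 m).
It fails at once if a bystander is moved more than 20 mm (distance of any of jar, cutter, mug, tin, brush, bowl, timer from where it was at the start of the episode above 0.02 m).
It fails at once if the pin falls off the slab (height (world z) of pin below 0.04 m).
It also fails if it takes over 56 s, if anything falls off the work surface, if the arm or the gripper's body presses on something with over 40 N, if the wrist force passes 120 N, or if a joint passes its speed limit or range.

## Working session

There is one attempt and no reset: what is moved stays moved. The work goes in short steps, Python scripts to look and compute and a shell command to move; the robot and the scene stay as the last step left them, time stands still between calls to the robot, and variables do not carry over. Pictures are saved under pics/ and viewed, at most 10 in all, crops included, and the job is handed in when it is done.

```bash
mkdir -p pics
python3 - <<'E'
from bench import *
import cv2
for n in ("scene","side"):
    cv2.imwrite(f"pics/{n}0.png",cv2.cvtColor(capture(n),cv2.COLOR_RGB2BGR))
o=get_obs();print(o['t'],o['tcp_pos'],o['tcp_rot'],o['grip_width'])
E
```

```text
0.1 [ 0.1990858  -0.53875343  0.24895016] [-3.13958615e+00 -3.17155642e-04  3.53820821e-01] 0.08528190219776001
```

View pics/scene0.png

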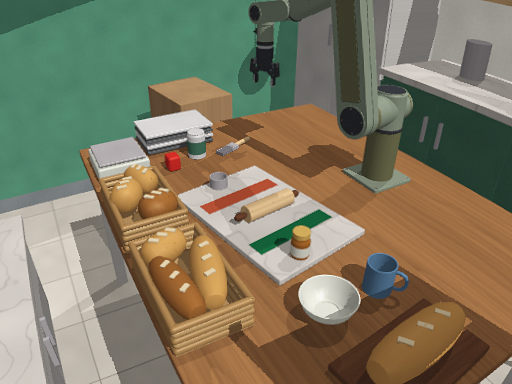

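View pics/side0.png

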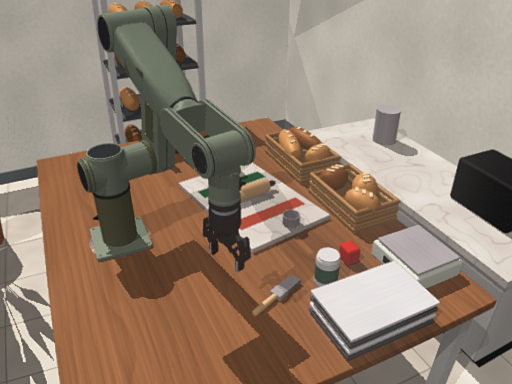

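The scene view shows the pin at about (268,206), the green band at (292,231) with the jar just in front of it at (301,243), and the red band at (240,195) with the cutter beside it. In the side view the arm partly hides the pin.

```bash
cat > h.py <<'E'
from bench import *
import cv2, numpy as np
def cast(n,px,z):
    m=camera_model(n);R=cv2.Rodrigues(np.array(m['rvec'],float))[0];t=np.array(m['tvec'],float).ravel()
    u=cv2.undistortPoints(np.array(px,float).reshape(-1,1,2),np.array(m['mtx']),np.array(m['dist_coeffs'])).reshape(-1,2)
    d=np.c_[u,np.ones(len(u))]@R; c=-R.T@t
    return (c+d*((z-c[2])/d[:,2])[:,None])[:,:2]
def mask(im,kind,roi):
    h=cv2.cvtColor(im,cv2.COLOR_RGB2HSV);H,S,V=[h[...,i].astype(int) for i in range(3)]
    k={'g':(H>60)&(H<90)&(S>140)&(V<150),'r':((H<9)|(H>174))&(S>130)&(V>90),
       'p':(H>9)&(H<24)&(S>50)&(S<160)&(V>120)}[kind].astype(np.uint8)
    r=np.zeros_like(k);x0,y0,x1,y1=roi;r[y0:y1,x0:x1]=1;k*=r
    n,l,s,c=cv2.connectedComponentsWithStats(k);i=1+np.argmax(s[1:,4]);return (l==i).astype(np.uint8)
def pts(k): y,x=np.nonzero(k);return np.c_[x,y]
def rect(p):
    c,(w,h),a=cv2.minAreaRect((p*1000).astype(np.float32));b=cv2.boxPoints((c,(w,h),a))
    e=max((b[1]-b[0],b[2]-b[1]),key=np.linalg.norm);return np.round(c,1),np.round(sorted((w,h)),1),round(float(np.arctan2(e[1],e[0])),4)
E
python3 - <<'E'
from h import *
im=capture("scene");v=im.copy()
for k,z,roi in(('g',.02,(240,195,340,260)),('r',.02,(190,170,285,220)),('p',.048,(225,180,305,230))):
    m=mask(im,k,roi);v[m>0]=(255,0,255);p=cast("scene",pts(m),z);print(k,m.sum(),rect(p),p.mean(0))
w=v[160:290,170:370];cv2.imwrite("pics/m.png",cv2.resize(w,None,fx=4,fy=4,interpolation=0)[...,::-1])
E
```

```text
g 887 (array([499.5, 160.2]), array([ 54.1, 294.4]), 0.1735) [0.51469726 0.16070632]
r 728 (array([546.5, -95.5]), array([ 55.3, 294.4]), 0.1811) [ 0.55466378 -0.09333912]
p 862 (array([503.6,  35.6]), array([ 85. , 227.2]), 0.1521) [0.50856862 0.03654426]
```

View pics/m.png

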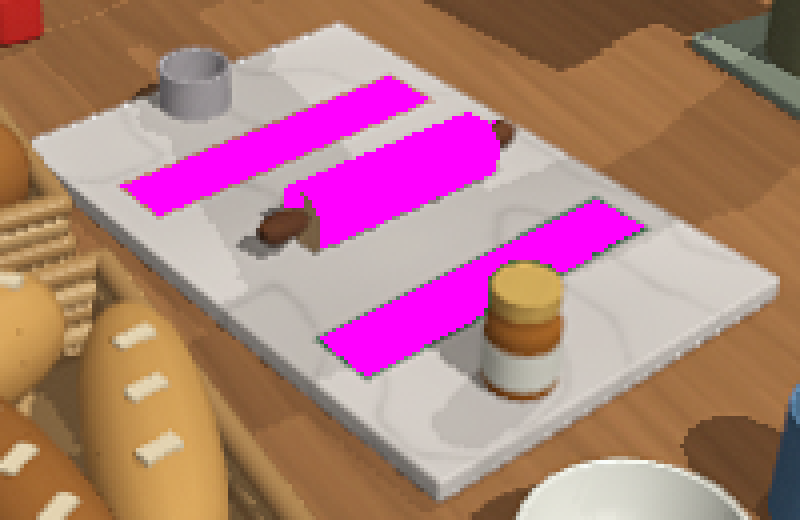

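```bash
cat > rel.py <<'E'
from h import *
import sys
B=np.array([.4995,.1602]);yaw=.178;ex=np.array([np.cos(yaw),np.sin(yaw)]);n=np.array([-ex[1],ex[0]])
def where(p): d=np.array(p)[:2]-B;return np.round(1000*np.array([d@ex,d@n]),1)
if __name__=="__main__":
    o=get_obs();print('t',o['t'],'tcp band x,n:',where(o['tcp_pos']),'z',o['tcp_pos'][2],'rot',np.round(o['tcp_rot'],3),'F',np.round(o['contact_force'],2),'w',o['grip_width'])
    if len(sys.argv)>1:
        m=mask(capture("scene"),'p',(225,180,340,260));p=cast("scene",pts(m),.048);print('pin',where(p.mean(0)),rect(p),m.sum())
E
python3 -m jog '[{"x":27,"y":-23,"rz":2,"claw":0},{"x":55,"y":-47,"rz":4,"claw":0},{"x":82,"y":-70,"rz":6,"claw":0},{"x":109,"y":-93,"rz":8,"claw":0},{"x":136,"y":-116,"rz":10.1,"claw":0}]'; python3 rel.py 1
```

```text
t 0.15 tcp band x,n: [-419.4 -634.8] z 0.2490501975332465 rot [-3.14  -0.     0.354] F [-0.88  0.31  0.01] w 0.08523322393594693
pin [-197.5  -76.9] (array([358.8,  42.1]), array([207.8, 217.5]), 0.8893) 1069invalid input at $[0]: expected keys x, y, z, rx, ry, rz, claw
```

```bash
python3 -m jog '[{"x":27,"y":-23,"z":0,"rx":0,"ry":0,"rz":2,"claw":0},{"x":55,"y":-47,"z":0,"rx":0,"ry":0,"rz":4,"claw":0},{"x":82,"y":-70,"z":0,"rx":0,"ry":0,"rz":6,"claw":0},{"x":109,"y":-93,"z":0,"rx":0,"ry":0,"rz":8,"claw":0},{"x":136,"y":-116,"z":0,"rx":0,"ry":0,"rz":10.1,"claw":0}]'; python3 rel.py
```

```text
t: 0.62
tcp_pos: [0.287, -0.3818, 0.2497]
tcp_rot: [-3.141, -0.0, 0.175]
contact_force: [0.4, 0.0, 0.6]
grip_width: 0.0254
gripper_force: 0.0
t 0.6167 tcp band x,n: [-305.2 -495.8] z 0.2496779667682509 rot [-3.141 -0.     0.175] F [0.43 0.02 0.56] w 0.025443422450333264
```

```bash
python3 -m jog '[{"x":22,"y":-27,"z":0,"rx":0,"ry":0,"rz":0,"claw":0},{"x":44,"y":-54,"z":0,"rx":0,"ry":0,"rz":0,"claw":0},{"x":66,"y":-81,"z":0,"rx":0,"ry":0,"rz":0,"claw":0},{"x":88,"y":-108,"z":0,"rx":0,"ry":0,"rz":0,"claw":0},{"x":110,"y":-135,"z":0,"rx":0,"ry":0,"rz":0,"claw":0}]' >/dev/null
python3 -m jog '[{"x":22,"y":-27,"z":0,"rx":0,"ry":0,"rz":0,"claw":0},{"x":44,"y":-54,"z":0,"rx":0,"ry":0,"rz":0,"claw":0},{"x":66,"y":-81,"z":0,"rx":0,"ry":0,"rz":0,"claw":0},{"x":88,"y":-108,"z":0,"rx":0,"ry":0,"rz":0,"claw":0},{"x":110,"y":-135,"z":0,"rx":0,"ry":0,"rz":0,"claw":0}]' >/dev/null
python3 -m jog '[{"x":20,"y":-25,"z":20,"rx":0,"ry":0,"rz":0,"claw":0},{"x":40,"y":-50,"z":50,"rx":0,"ry":0,"rz":0,"claw":0},{"x":60,"y":-70,"z":75,"rx":0,"ry":0,"rz":0,"claw":0},{"x":72,"y":-88,"z":100,"rx":0,"ry":0,"rz":0,"claw":0},{"x":72,"y":-88,"z":100,"rx":0,"ry":0,"rz":0,"claw":0}]' >/dev/null
python3 rel.py
python3 - <<'E'
from h import *
for n in ("wrist","scene"): cv2.imwrite(f"pics/{n}1.png",capture(n)[...,::-1])
E
```

```text
t 1.8667 tcp band x,n: [ -16.1 -135.3] z 0.14424653016759592 rot [-3.137  0.01   0.182] F [-1.38  0.36 -1.17] w 8.227630872618353e-05
```

View pics/wrist1.png

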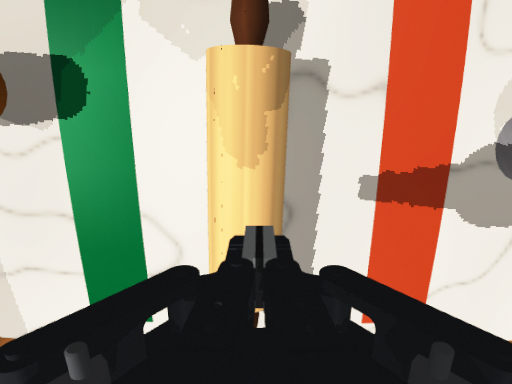

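The wrist view shows the barrel at columns 207–290 at row 50, the green band on the left (45–150), red on the right, and the shut fingers at (262,240), right of the pin's axis by design.

```bash
cat > w.py <<'E'
from rel import *
from scipy.spatial.transform import Rotation as Ro
def wcast(o,px,z):
    m=camera_model("wrist");H=np.array(m['hand_eye']);R=Ro.from_euler('xyz',o['tcp_rot']).as_matrix()
    u=cv2.undistortPoints(np.array(px,float).reshape(-1,1,2),np.array(m['mtx']),np.array(m['dist_coeffs'])).reshape(-1,2)
    d=np.c_[u,np.ones(len(u))]@(R@H[:3,:3]).T;c=R@H[:3,3]+o['tcp_pos'];return (c+d*((z-c[2])/d[:,2])[:,None])[:,:2]
def line(o,m,rows,z):
    out=[]
    for r in rows:
        x=np.nonzero(m[r])[0]
        if len(x)>20: a=wcast(o,[[x[0],r],[x[-1],r]],z);out.append(a.mean(0))
    return np.array(out)
if __name__=="__main__":
    o=get_obs();im=capture("wrist");print('tcp',where(o['tcp_pos']),o['tcp_pos'][2],'t',o['t'])
    h=cv2.cvtColor(im,cv2.COLOR_RGB2HSV);H,S,V=[h[...,i].astype(int) for i in range(3)]
    g=((H>60)&(H<90)&(S>140)).astype(np.uint8);p=((H>9)&(H<30)&(S>60)&(V>90)).astype(np.uint8)
    def big(k): n,l,s,c=cv2.connectedComponentsWithStats(k);return l==1+np.argmax(s[1:,4])
    g,p=big(g),big(p)
    for nm,m,z in(('green',g,.02),('pin',p,.048)):
        q=line(o,m,range(10,205,5),z);w=np.array([where(a) for a in q])
        if len(w)<3: print(nm,'few');continue
        f=np.polyfit(w[:,0],w[:,1],1);print(nm,'n=',np.median(w[:,1]).round(1),'slope',f[0].round(3),'x',w[:,0].min(),w[:,0].max())
E
python3 w.py
python3 - <<'E'
from rel import *
m=mask(cv2.imread('pics/scene1.png')[...,::-1].copy(),'p',(225,180,305,230));p=cast("scene",pts(m),.048);print('scene pin',where(p.mean(0)))
E
```

```text
tcp [ -14.6 -138.7] 0.14855558060605517 t 1.9667
green n= -2.5 slope 0.0 x -25.8 124.8
pin n= -125.7 slope -0.02 x -16.8 88.7
scene pin [ -12.2 -123.2]
```

```bash
python3 -m jog '[{"x":0,"y":0,"z":15,"rx":0,"ry":0,"rz":0,"claw":0},{"x":0,"y":0,"z":30,"rx":0,"ry":0,"rz":0,"claw":0},{"x":0,"y":0,"z":42,"rx":0,"ry":0,"rz":0,"claw":0},{"x":0,"y":0,"z":50,"rx":0,"ry":0,"rz":0,"claw":0},{"x":0,"y":0,"z":50,"rx":0,"ry":0,"rz":0,"claw":0}]' >/dev/null
python3 rel.py
python3 -m jog '[{"x":0,"y":0,"z":1,"rx":0,"ry":0,"rz":0,"claw":0},{"x":0,"y":0,"z":2,"rx":0,"ry":0,"rz":0,"claw":0},{"x":0,"y":0,"z":2,"rx":0,"ry":0,"rz":0,"claw":0}]' >/dev/null
python3 rel.py
```

```text
t 2.4333 tcp band x,n: [ -14.3 -140.5] z 0.09982223111760496 rot [3.142e+00 1.000e-03 1.760e-01] F [-0.4  -0.67  0.44] w 0.00012278900755278885
t 2.6833 tcp band x,n: [ -12.9 -140. ] z 0.09904266889285246 rot [ 3.141e+00 -2.000e-03  1.770e-01] F [-0.11  0.97  0.75] w 0.00015048346216672793
```

```bash
for i in 1 2; do python3 -m jog '[{"x":0,"y":0,"z":1,"rx":0,"ry":0,"rz":0,"claw":0},{"x":0,"y":0,"z":2,"rx":0,"ry":0,"rz":0,"claw":0},{"x":0,"y":0,"z":2,"rx":0,"ry":0,"rz":0,"claw":0}]' >/dev/null
python3 rel.py; done
```

```text
t 2.9333 tcp band x,n: [ -13.6 -139.5] z 0.09607279594524387 rot [ 3.142 -0.     0.178] F [-0.59 -0.12  0.26] w 0.0002027918211474306
t 3.1833 tcp band x,n: [ -13.8 -139.4] z 0.09371423714267049 rot [-3.141  0.     0.178] F [-0.7   0.43  0.71] w -5.004146220145634e-05
```

```bash
python3 -m jog '[{"x":0,"y":0,"z":-4,"rx":0,"ry":0,"rz":0,"claw":0},{"x":0,"y":-8,"z":-4,"rx":0,"ry":0,"rz":0,"claw":0},{"x":0,"y":-8,"z":-2,"rx":0,"ry":0,"rz":0,"claw":0},{"x":0,"y":-8,"z":0,"rx":0,"ry":0,"rz":0,"claw":0},{"x":0,"y":-8,"z":0,"rx":0,"ry":0,"rz":0,"claw":0}]' >/dev/null
python3 rel.py
```

```text
t 3.6 tcp band x,n: [ -13.4 -131.5] z 0.09465845226822006 rot [ 3.141 -0.     0.178] F [-2.08 -0.82  4.43] w 2.81185973485735e-05
```

```bash
python3 -m jog '[{"x":0,"y":-4,"z":1,"rx":0,"ry":0,"rz":0,"claw":0},{"x":0,"y":-12,"z":1,"rx":0,"ry":0,"rz":0,"claw":0},{"x":0,"y":-20,"z":1,"rx":0,"ry":0,"rz":0,"claw":0},{"x":0,"y":-27,"z":1,"rx":0,"ry":0,"rz":0,"claw":0},{"x":0,"y":-30,"z":1,"rx":0,"ry":0,"rz":0,"claw":0}]' >/dev/null
python3 rel.py; python3 w.py
```

```text
t 4.0167 tcp band x,n: [ -12.5 -101.1] z 0.09440358711713079 rot [ 3.141e+00 -2.000e-03  1.780e-01] F [-0.8  0.4  7. ] w 4.530312462884135e-05
tcp [ -12.5 -101.1] 0.09440358711713079 t 4.0167
green n= -2.4 slope 0.001 x -6.3 111.7
pin n= -111.6 slope -0.027 x 2.2 89.6
```

```bash
python3 -m jog '[{"x":0,"y":0,"z":-5,"rx":0,"ry":0,"rz":0,"claw":0},{"x":0,"y":10,"z":-5,"rx":0,"ry":0,"rz":0,"claw":0},{"x":0,"y":19,"z":-5,"rx":0,"ry":0,"rz":0,"claw":0},{"x":0,"y":19,"z":-2,"rx":0,"ry":0,"rz":0,"claw":0},{"x":0,"y":19,"z":0,"rx":0,"ry":0,"rz":0,"claw":0}]' >/dev/null
python3 rel.py
python3 -m jog '[{"x":0,"y":-4,"z":0,"rx":0,"ry":0,"rz":0,"claw":0},{"x":0,"y":-14,"z":0,"rx":0,"ry":0,"rz":0,"claw":0},{"x":0,"y":-24,"z":0,"rx":0,"ry":0,"rz":0,"claw":0},{"x":0,"y":-34,"z":0,"rx":0,"ry":0,"rz":0,"claw":0},{"x":0,"y":-38,"z":0,"rx":0,"ry":0,"rz":0,"claw":0}]' >/dev/null
python3 rel.py; python3 w.py
```

```text
t 4.4833 tcp band x,n: [ -13.2 -122. ] z 0.09349785760418272 rot [ 3.141e+00 -1.000e-03  1.760e-01] F [-4.54 -2.84 18.87] w 0.00027617272207143773
t 4.9 tcp band x,n: [-12.3 -82.2] z 0.09449931466233169 rot [ 3.142e+00 -3.000e-03  1.770e-01] F [-0.53 -1.16  8.06] w 0.00025956836407006674
tcp [-12.3 -82.2] 0.09449931466233169 t 4.9
green n= -2.4 slope -0.001 x -6.0 111.3
pin n= -91.2 slope -0.024 x 2.4 89.9
```

```bash
python3 -m jog '[{"x":0,"y":0,"z":-5,"rx":0,"ry":0,"rz":0,"claw":0},{"x":0,"y":10,"z":-5,"rx":0,"ry":0,"rz":0,"claw":0},{"x":0,"y":19,"z":-5,"rx":0,"ry":0,"rz":0,"claw":0},{"x":0,"y":19,"z":-2,"rx":0,"ry":0,"rz":0,"claw":0},{"x":0,"y":19,"z":0,"rx":0,"ry":0,"rz":0,"claw":0}]' >/dev/null
python3 -m jog '[{"x":0,"y":-4,"z":0,"rx":0,"ry":0,"rz":0,"claw":0},{"x":0,"y":-14,"z":0,"rx":0,"ry":0,"rz":0,"claw":0},{"x":0,"y":-24,"z":0,"rx":0,"ry":0,"rz":0,"claw":0},{"x":0,"y":-34,"z":0,"rx":0,"ry":0,"rz":0,"claw":0},{"x":0,"y":-38,"z":0,"rx":0,"ry":0,"rz":0,"claw":0}]' >/dev/null
python3 w.py
python3 -m jog '[{"x":0,"y":0,"z":-5,"rx":0,"ry":0,"rz":0,"claw":0},{"x":0,"y":10,"z":-5,"rx":0,"ry":0,"rz":0,"claw":0},{"x":0,"y":19,"z":-5,"rx":0,"ry":0,"rz":0,"claw":0},{"x":0,"y":19,"z":-2,"rx":0,"ry":0,"rz":0,"claw":0},{"x":0,"y":19,"z":0,"rx":0,"ry":0,"rz":0,"claw":0}]' >/dev/null
python3 -m jog '[{"x":0,"y":-4,"z":0,"rx":0,"ry":0,"rz":0,"claw":0},{"x":0,"y":-14,"z":0,"rx":0,"ry":0,"rz":0,"claw":0},{"x":0,"y":-24,"z":0,"rx":0,"ry":0,"rz":0,"claw":0},{"x":0,"y":-34,"z":0,"rx":0,"ry":0,"rz":0,"claw":0},{"x":0,"y":-38,"z":0,"rx":0,"ry":0,"rz":0,"claw":0}]' >/dev/null
python3 rel.py; python3 w.py
```

```text
tcp [-12.5 -63.1] 0.09453638044977461 t 5.7833
green n= -2.4 slope -0.0 x -6.2 110.4
pin n= -71.3 slope -0.021 x 2.2 92.0
t 6.6667 tcp band x,n: [-12.5 -44.1] z 0.09457719383350219 rot [-3.141e+00 -2.000e-03  1.770e-01] F [-1.77  1.16 10.69] w 0.0001956231966720961
tcp [-12.5 -44.1] 0.09457719383350219 t 6.6667
green n= 3.9 slope -0.043 x -6.3 109.9
pin n= -51.1 slope -0.023 x 2.1 92.0
```

```bash
python3 -c "
from rel import *
print('jar',where(cast('scene',[[300.5,254]],.02)[0]))"
python3 -m jog '[{"x":0,"y":0,"z":-5,"rx":0,"ry":0,"rz":0,"claw":0},{"x":0,"y":10,"z":-5,"rx":0,"ry":0,"rz":0,"claw":0},{"x":0,"y":19,"z":-5,"rx":0,"ry":0,"rz":0,"claw":0},{"x":0,"y":19,"z":-2,"rx":0,"ry":0,"rz":0,"claw":0},{"x":0,"y":19,"z":0,"rx":0,"ry":0,"rz":0,"claw":0}]' >/dev/null
python3 -m jog '[{"x":0,"y":-4,"z":0,"rx":0,"ry":0,"rz":0,"claw":0},{"x":0,"y":-14,"z":0,"rx":0,"ry":0,"rz":0,"claw":0},{"x":0,"y":-24,"z":0,"rx":0,"ry":0,"rz":0,"claw":0},{"x":0,"y":-34,"z":0,"rx":0,"ry":0,"rz":0,"claw":0},{"x":0,"y":-38,"z":0,"rx":0,"ry":0,"rz":0,"claw":0}]' >/dev/null
python3 w.py
```

```text
jar [61.3 97.4]
tcp [-12.6 -24.9] 0.09457198304932374 t 7.55
green n= 14.1 slope -0.063 x -6.4 109.5
pin n= -31.1 slope -0.023 x 2.0 91.9
```

```bash
python3 -m jog '[{"x":0,"y":0,"z":-5,"rx":0,"ry":0,"rz":0,"claw":0},{"x":0,"y":10,"z":-5,"rx":0,"ry":0,"rz":0,"claw":0},{"x":0,"y":19,"z":-5,"rx":0,"ry":0,"rz":0,"claw":0},{"x":0,"y":19,"z":-2,"rx":0,"ry":0,"rz":0,"claw":0},{"x":0,"y":19,"z":0,"rx":0,"ry":0,"rz":0,"claw":0}]' >/dev/null
python3 -m jog '[{"x":0,"y":-4,"z":0,"rx":0,"ry":0,"rz":0,"claw":0},{"x":0,"y":-14,"z":0,"rx":0,"ry":0,"rz":0,"claw":0},{"x":0,"y":-24,"z":0,"rx":0,"ry":0,"rz":0,"claw":0},{"x":0,"y":-34,"z":0,"rx":0,"ry":0,"rz":0,"claw":0},{"x":0,"y":-38,"z":0,"rx":0,"ry":0,"rz":0,"claw":0}]' >/dev/null
python3 w.py
```

```text
tcp [-12.7  -5.8] 0.09460153653373224 t 8.4333
green n= 13.6 slope -0.152 x 101.0 109.2
pin n= -11.0 slope -0.021 x 1.9 94.1
```

```bash
python3 -m jog '[{"x":0,"y":0,"z":-5,"rx":0,"ry":0,"rz":0,"claw":0},{"x":0,"y":6,"z":-5,"rx":0,"ry":0,"rz":0,"claw":0},{"x":0,"y":12,"z":-5,"rx":0,"ry":0,"rz":0,"claw":0},{"x":0,"y":12,"z":-2,"rx":0,"ry":0,"rz":0,"claw":0},{"x":0,"y":12,"z":0,"rx":0,"ry":0,"rz":0,"claw":0}]' >/dev/null
python3 -m jog '[{"x":0,"y":-3,"z":0,"rx":0,"ry":0,"rz":0,"claw":0},{"x":0,"y":-7,"z":0,"rx":0,"ry":0,"rz":0,"claw":0},{"x":0,"y":-11,"z":0,"rx":0,"ry":0,"rz":0,"claw":0},{"x":0,"y":-14,"z":0,"rx":0,"ry":0,"rz":0,"claw":0},{"x":0,"y":-15,"z":0,"rx":0,"ry":0,"rz":0,"claw":0}]' >/dev/null
python3 w.py
python3 -m jog '[{"x":0,"y":0,"z":0,"rx":0,"ry":0,"rz":0,"claw":0},{"x":0,"y":0,"z":-5,"rx":0,"ry":0,"rz":0,"claw":0},{"x":0,"y":0,"z":-25,"rx":0,"ry":0,"rz":0,"claw":0},{"x":0,"y":0,"z":-50,"rx":0,"ry":0,"rz":0,"claw":0},{"x":0,"y":0,"z":-80,"rx":0,"ry":0,"rz":0,"claw":0}]' >/dev/null
python3 -m jog '[{"x":0,"y":0,"z":-30,"rx":0,"ry":0,"rz":0,"claw":0},{"x":0,"y":0,"z":-60,"rx":0,"ry":0,"rz":0,"claw":0},{"x":0,"y":0,"z":-70,"rx":0,"ry":0,"rz":0,"claw":0},{"x":0,"y":0,"z":-70,"rx":0,"ry":0,"rz":0,"claw":0},{"x":0,"y":0,"z":-70,"rx":0,"ry":0,"rz":0,"claw":0}]' >/dev/null
python3 w.py
python3 - <<'E'
from h import *
for n in ("wrist","scene"): cv2.imwrite(f"pics/{n}2.png",capture(n)[...,::-1])
a=cv2.imread("pics/scene2.png")[160:290,170:370]; cv2.imwrite("pics/sc2.png",cv2.resize(a,None,fx=4,fy=4))
E
```

```text
tcp [-13.   -3.6] 0.09453523145439918 t 9.3167
green n= 17.4 slope 0.073 x 103.3 108.8
pin n= -2.9 slope -0.019 x 1.6 93.7
tcp [-13.9  -3.7] 0.24211072962750152 t 10.2
green n= -2.0 slope 0.004 x 95.3 149.1
pin n= 179.1 slope -0.17 x -44.3 98.3
```

View pics/wrist2.png

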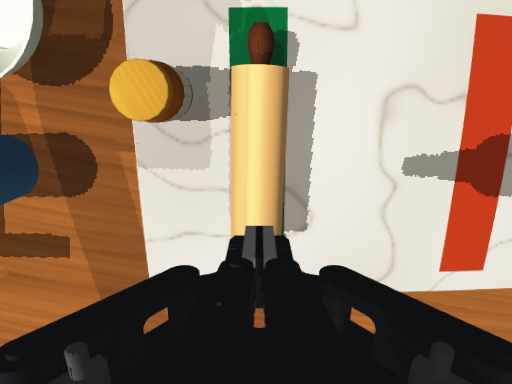

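View pics/sc2.png

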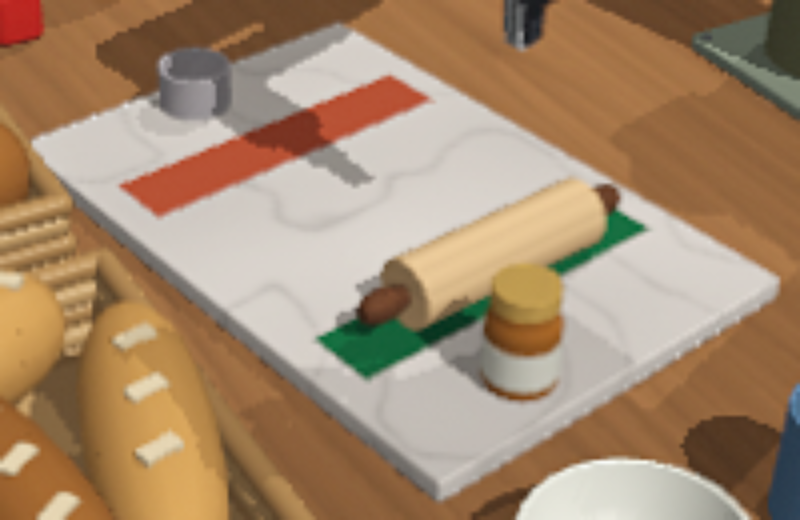

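Both views show the pin lying along the green band: in the wrist view the barrel spans columns 231–288 and the band 229–288, with the jar at (150,90) untouched. I'll make one last width measurement.

Run:
```python
from w import *
o=get_obs();im=capture("wrist");h=cv2.cvtColor(im,cv2.COLOR_RGB2HSV);H,S,V=[h[...,i].astype(int) for i in range(3)]
roi=np.zeros(H.shape,bool);roi[:,222:300]=1
for nm,m,z,rows in(('green',(H>60)&(H<90)&(S>140),.02,range(12,60,4)),('pin',(H>9)&(H<30)&(S>60)&(V>90),.048,range(75,220,5))):
    w=np.array([where(a) for a in line(o,m&roi,rows,z)]);print(nm,np.median(w[:,1]),np.polyfit(w[:,0],w[:,1],1).round(3),w[:,0].min(),w[:,0].max())
```

```text
green -2.2 [ 0.01  -3.221] 101.7 144.2
pin -1.6 [-0.032 -1.324] -62.7 80.2
```

```bash
python3 -c "
from bench import *
print(arm.job_done())"
```

```text
the job is handed in; nothing more can be done
None
```

I rolled the pin onto the green band from on top and handed the job in: it lay about 1.5 mm off the band's centre line, about 0.03 rad off its direction and about 12 mm off its middle lengthwise, the gripper was raised clear, and I saw nothing else moved; no verdict was shown.

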